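# Roll the filament spool into its parking dock

## Task

Roll the spool of yellow filament along the bench on its rims until it stands in the orange parking dock, settled between the two ribs and clear of the dock's ends. Really roll it, don't skid it, and never lift it off the bench or let it tip over. Then let go of it, and leave the cup, the tray and the carton where they are.

Things in the scene. Friction and masses are not known exactly. Their poses are not given: they have to be found in the camera images.
- spool: Spool standing on its rims, 150 mm diameter, 56 wide, 0.3-0.6 kg: black end flanges 6 mm thick, yellow filament 119 mm diameter between. Origin: its centre, 75 mm up; x axis = axle, level; z starts up, turns as it rolls. Starts either side of the dock, 215-265 mm off, within 15 mm of the dock's y axis, axle within 0.1 rad of the ribs. Slippery plastic (friction 0.4), rolls almost freely.
- dock: Orange frame fixed on the bench, 174 mm (x) by 72 (y): two half-round ribs 4 mm high, 8 wide, along x at y = +-25.5 mm; end strips 5 high, 14 wide, at x = +-80. Bench between. Origin: centre, at bench height. The spool rolls in along y over the near rib (push 2-8 N at axle height; higher up it may jam) and settles at the centre with 1 mm play; above 0.2 m/s it may roll over the far rib.
- cup: Yellow printed cup, 76 mm across the rim, 85 mm high, open upward, loose; origin at the centre of its underside. It stands on the other side of the dock from the spool, about 240 mm from the dock's centre. Bystander.
- parts_tray: Open cardboard tray, 110 by 190 mm, 60 mm high, loose, beyond the dock; origin at the centre of its underside. Bystander.
- carton: Flat closed cardboard carton with a dark band, 110 by 180 mm, 45 mm high, loose, beyond the dock; origin at the centre of its underside. Bystander.
There are look-alikes about, which are no part of the job. Leave any purple look-alike of the spool alone.

How it is judged:
On the way:
1. the spool has truly rolled: it has turned by more than 1.8 rad (about 0.3 of a turn) about its axle (angle between spool's own z axis and vertical above 1.8 rad), for 0.1 s.
At the end, for the whole second after the job is handed in: The spool stands on its rims between the ribs: centre within 10 mm of the dock's centre across the ribs and 42 mm along them, 70 to 80 mm above the bench, axle parallel to the ribs within 0.15 rad and level within 0.1 rad, at rest (under 20 mm/s) (y of spool in the frame of dock between -0.01 and 0.01 m and x of spool in the frame of dock between -0.042 and 0.042 m and height (world z) of spool between 0.07 and 0.08 m and angle between the x axis of spool and the x axis of dock, either way round below 0.15 rad and angle between spool's own x axis and vertical between 1.47 and 1.67 rad and linear speed of spool below 0.02 m/s); the robot touches nothing.
It fails at once if the spool is lifted off the bench (its centre rises above 100 mm) (height (world z) of spool above 0.1 m).
It fails at once if the spool tips over (its axle leans more than about 35 degrees from level) (angle between spool's own x axis and vertical below 0.95 rad or angle between spool's own x axis and vertical above 2.19 rad).
It fails at once if the yellow cup is moved by more than 30 mm (distance of cup from where it was at the start of the episode above 0.03 m).
It fails at once if the cardboard tray is moved by more than 30 mm (distance of parts_tray from where it was at the start of the episode above 0.03 m).
It fails at once if the cardboard carton is moved by more than 30 mm (distance of carton from where it was at the start of the episode above 0.03 m).
It also fails if it takes over 42 s, if anything falls off the work surface, if the arm or the gripper's body presses on something with over 40 N, if the wrist force passes 120 N, or if a joint passes its speed limit or range.

## Robot

A 6-joint arm with a two-finger parallel gripper is mounted at the origin on the work surface. World frame = base frame: x ahead of the robot, y to its left, z up, the work surface at z = 0. Lengths are in m, angles in rad, forces in N, time in s.
With the tool pointing down it reaches from about 0.275 to 0.875 m from the base axis. Payload 12.5 kg.
Tool frame: the origin (TCP) lies on the centre line of the jaws, within the pads' length; the fingertips stand r.finger_overhang ahead of it and the grasp point (between the pads) lies 3 mm ahead of it (r.finger_overhang is the distance from the TCP to the fingertips, in m); z points along the fingers, y is the line along which they close (so a half turn about z gives the same grasp; the last joint's range is limited). The gripper opens to 85 mm and grips with 20 to 120 N. Pads are 22 mm wide; open, the fingers measure 114 mm over their backs; the gripper's body (76 mm by 85 mm) begins 54 mm behind the grasp point. The pads swing forward as they close: fully open they stand 13 mm farther back than shut.
Start: joints at [1.153, 0.351, 1.652, -0, 1.139, -0.085], TCP at [0.18, 0.52, 0.253] pointing down, gripper open.
Joint ranges: [-2.75, 2.75], [-0.79, 2.1], [0.01, 2.65], [-1.57, 4.71], [0.07, 3.14], [-2.87, 2.87]. Speed limits (rad/s): [2.22, 2.22, 2.79, 3.14, 3.14, 3.14].

## Interface

Orientations are given as a unit quaternion [x, y, z, w].
In Python, from cell import r, optics gives the robot as it stands. The module is installed in compiled form; this text tells all that it offers. Calls block until the motion is done:
- r.move_to(position, orientation): joint-space move of the TCP to a pose.
- r.move_linear(position, rot=None, vel=0.15): straight line of the TCP; rot=None keeps the orientation; vel is the mean speed in m/s.
- r.set_joints(angles): joint-space move.
- r.set_gripper(opening, squeeze=None): opening from 0.0 (shut) to 1.0 (fully open); squeeze is the grip in N (None keeps the last); returns when the fingers have stopped.
- r.sleep(seconds).
- r.inverse_kinematics(position, orientation): joint angles nearest the present ones, or None.
- optics.get_image(name): name is "side" or "top" or "wrist"; returns a dict with "pixels" (384x512x3 uint8, red, green, blue), "depth" (384x512 float32, m along the optical axis (not along the pixel's ray), 0 where there is no reading), "fx", "fy", "cx", "cy" (pixels), "D" ([k1, k2, p1, p2, k3] as OpenCV has them; the pictures are not rectified), "camera_from_world" (4x4, takes a point from world to camera coordinates); the wrist camera has in their place "mount" (4x4, takes a point from camera to tool coordinates, whose origin is the TCP and whose axes are the flange's). Camera axes: x right, y down, z forward; pixel columns grow to the right and rows downward; lengths in m; the calibration is good to about 2 mm. A picture is of the moment at which its call begins: read the wrist's pose just before it.
A pose or a line that the arm cannot do raises r.PlanningError and nothing moves.
- r.hand_in(): hands the job in; it is judged then, once.
Readings, each from a call of its own:
- r.current_t(): time.
- r.current_q(): joint angles.
- r.current_qvel(): joint speeds.
- r.current_effort(): joint torques, N m.
- r.current_tool_pos(): TCP position.
- r.current_ee_rot(): TCP orientation.
- r.current_contact_force(): force on the tool from outside, world axes, zero at the start.
- r.current_torque(): the same for the moment, N m.
- r.current_opening(): opening from 0.0 (shut) to 1.0 (fully open).
- r.current_finger_force(): force on a finger pad.
Only numpy, scipy, OpenCV 4.12 (cv2) and the standard library are available. Lean on these libraries where they do the work, as an engineer would, in place of code of your own. Each camera call takes 0.05 s, during which the arm holds its last target. There are 200 camera calls.

## Working session

There is one attempt and no reset: what is moved stays moved. The work goes in short steps, each a Python script; the robot and the scene stay as the last script left them, time stands still between calls to the robot, and variables do not carry over. Pictures are saved under pics/ and viewed, at most 10 in all, crops included, and the job is handed in when it is done.

```bash
mkdir -p pics
python3 - <<'E'
from cell import r, optics
import cv2,pickle,numpy as np
d={}
for n in("top","side"):
    d[n]=optics.get_image(n); cv2.imwrite(f"pics/{n}0.png",d[n]["pixels"][:,:,::-1])
    print(n,d[n]["fx"],d[n]["D"],np.round(np.linalg.inv(d[n]["camera_from_world"]),3).tolist())
pickle.dump(d,open("d0.pkl","wb"))
print(r.current_t(),r.finger_overhang,r.current_ee_rot(),r.current_tool_pos())
E
```

```text
top 384.97435846179036 [0.04032762 0.         0.         0.         0.        ] [[0.027, -0.99, 0.14, 0.421], [-0.999, -0.024, 0.021, 0.034], [-0.017, -0.14, -0.99, 0.953], [0.0, 0.0, 0.0, 1.0]]
side 355.18157148861997 [0.00473689 0.         0.         0.         0.        ] [[-0.949, -0.221, 0.224, 0.363], [-0.315, 0.662, -0.68, 0.66], [0.002, -0.716, -0.698, 0.715], [0.0, 0.0, 0.0, 1.0]]
0.1 0.022 [ 1.65637179e-01  9.86186626e-01 -4.95696948e-04 -1.36386118e-04] [0.1795518  0.51958816 0.25282379]
```

View pics/top0.png

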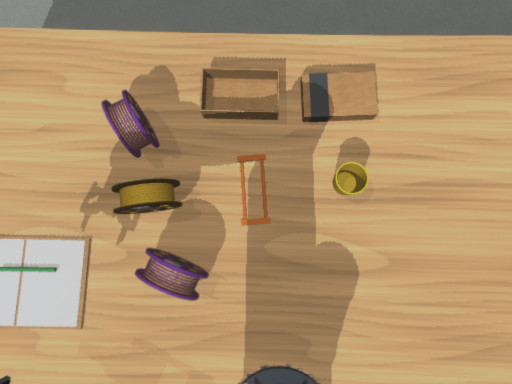

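View pics/side0.png

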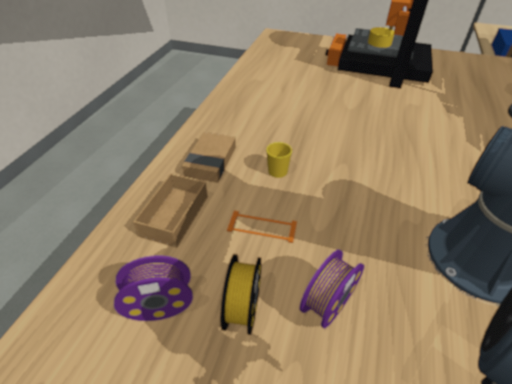

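Spool candidates in the top view:
- Yellow spool with black flanges at (147,196).
- Purple-flanged spools at (130,123) and (170,275), which are look-alikes.
- Yellow cup at (351,179), which is a bystander.

In the side view the yellow spool is at (241,293), the dock at (262,226) and the cup at (279,159). Something yellow on the machine at (381,37) is background. By its black flanges and yellow filament, I choose the one at top (147,196). Next I measure it and check it in a crop.

```bash
cat > h.py <<'E'
import numpy as np, cv2
from scipy.optimize import least_squares
def mask(im,box,kind):
    hsv=cv2.cvtColor(im["pixels"],cv2.COLOR_RGB2HSV)
    lo,hi={"y":((22,150,60),(32,255,255)),"o":((4,150,90),(13,255,255))}[kind]
    m=cv2.inRange(hsv,lo,hi); k=np.zeros_like(m); u0,v0,u1,v1=box; k[v0:v1,u0:u1]=1
    return m*k
def rays(im,uv):
    K=np.array([[im["fx"],0,im["cx"]],[0,im["fy"],im["cy"]],[0,0,1]])
    n=cv2.undistortPoints(np.float32(uv).reshape(-1,1,2),K,im["D"]).reshape(-1,2)
    T=np.linalg.inv(im["camera_from_world"])
    return T[:3,3],np.c_[n,np.ones(len(n))],T
def plane(im,uv,z):
    o,d,T=rays(im,uv); d=d@T[:3,:3].T
    return o+d*((z-o[2])/d[:,2])[:,None]
def cloud(im,m):
    v,u=np.nonzero(m&(im["depth"]>0)*255); o,d,T=rays(im,np.c_[u,v])
    return (d*im["depth"][v,u][:,None])@T[:3,:3].T+o
def dock(im,box):
    v,u=np.nonzero(mask(im,box,"o")); p=plane(im,np.c_[u,v],.004)[:,:2]
    return cv2.minAreaRect(np.float32(p*1000)),p
def spool(P):
    # cylinder of radius 59.5 mm, level axle, through the yellow points
    f=lambda q:np.hypot((P[:,1]-q[0]-q[1]*(P[:,0]-P[:,0].mean()))*np.cos(np.arctan(q[1])),P[:,2]-q[2])-.0595
    s=least_squares(f,[P[:,1].mean(),0,.075],loss="soft_l1",f_scale=.002)
    x=np.percentile(P[:,0],[1,99]).mean(); y0,k,z=s.x
    return x,y0+k*(x-P[:,0].mean()),z,np.arctan(k),np.ptp(np.percentile(P[:,0],[1,99])),np.sqrt(np.mean(f(s.x)**2))
E
python3 - <<'E'
import pickle,cv2,numpy as np
from h import *
d=pickle.load(open("d0.pkl","rb"))
for n,b,bo in(("top",(105,175,190,215),(230,145,280,235)),("side",(215,245,270,335),(220,200,305,250))):
    im=d[n]; P=cloud(im,mask(im,b,"y")); print(n,len(P),np.round(P.max(0),3),np.round(P.min(0),3),"spool x y z yaw w rms",np.round(spool(P),4))
    R,p=dock(im,bo); print("dock",R,len(p))
    m=mask(im,bo,"o"); Q=cloud(im,m); print(" dock depth z",np.round(np.percentile(Q[:,2],[5,50,95]),4))
    s=cv2.minAreaRect(np.float32(p*1000))
print("cup",np.round(plane(d["top"],[[351,179]],.04),3),"purple",np.round(plane(d["top"],[[130,123],[170,275]],.1),3))
# ridge seen in both views: triangulated dock centre
c=[cv2.minAreaRect(np.argwhere(mask(d[n],b,"o"))[:,::-1].astype(np.float32))[0] for n,b in(("top",(230,145,280,235)),("side",(220,200,305,250)))]
t=d["top"]["pixels"][90:310,70:290,::-1]; cv2.imwrite("pics/crop.png",cv2.resize(t,None,fx=2.7,fy=2.7,interpolation=2))
E
```

```text
top 590 [0.534 0.363 0.136] [0.467 0.258 0.024] spool x y z yaw w rms [0.5001 0.3159 0.0732 0.0966 0.0623 0.0034]
dock ((535.962158203125, 76.42929077148438), (173.7879638671875, 70.88766479492188), 5.486474990844727) 642
 dock depth z [0.0002 0.0035 0.0066]
side 1447 [0.53  0.38  0.151] [0.464 0.264 0.043] spool x y z yaw w rms [0.4956 0.3145 0.0747 0.1642 0.0584 0.0035]
dock ((534.2269287109375, 78.25715637207031), (171.10357666015625, 68.69921112060547), 5.388926982879639) 217
 dock depth z [0.0017 0.0045 0.0066]
cup [[ 0.561 -0.158  0.04 ]] purple [[0.669 0.358 0.1  ]
 [0.332 0.246 0.1  ]]
```

View pics/crop.png

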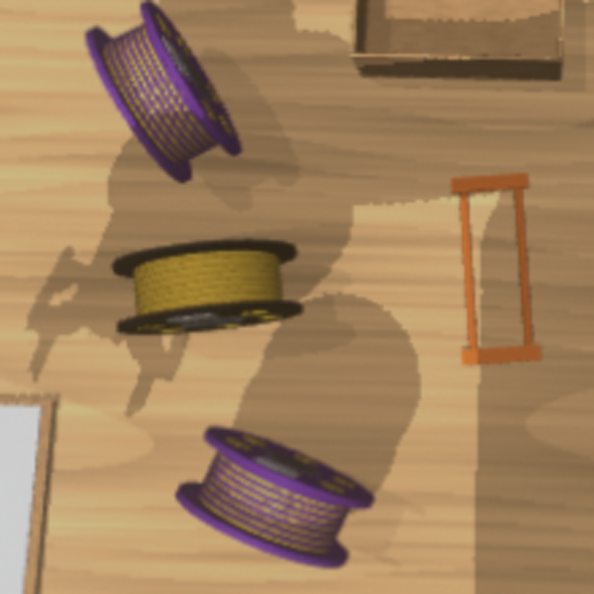

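The crop confirms the choice: black flanges with yellow filament, flange edges at crop (113,266)–(297,248) and (117,326)–(302,309). The axle yaw is about 0.098 rad, and the purple spools are clearly different. Both views put the dock at (0.535, 0.077), yaw 0.095. The spool is about 0.24 m away on the +y side, with its axis at z≈0.074, which agrees with the text. I'll push with two tilted fingertips, one on each flange at axle height.

```bash
cat >> h.py <<'E'
from scipy.spatial.transform import Rotation as Ro
D0=np.array([.535,.0773]); YAW=.095; TILT=np.radians(45)
EX=np.array([np.cos(YAW),np.sin(YAW),0]); EY=np.array([-np.sin(YAW),np.cos(YAW),0]); OFF=-.011
def todock(p): q=np.r_[p[:2]-D0,0]; return q@EX,q@EY
ZT=-EY*np.sin(TILT)-np.array([0,0,1])*np.cos(TILT)
def quat(s=1): return Ro.from_matrix(np.c_[np.cross(s*EX,ZT),s*EX,ZT]).as_quat()
def tcp(y,h,ov,x=OFF):  # TCP for the fingertips' centre at dock-frame (x,y), height h
    return np.r_[D0,0]+EX*x+EY*y+np.array([0,0,h])-ov*ZT
E
python3 - <<'E'
import pickle
from h import *
from cell import r
d=pickle.load(open("d0.pkl","rb"))
for n,b in(("top",(105,175,190,215)),("side",(215,245,270,335))):
    P=cloud(d[n],mask(d[n],b,"y")); P=P[(P[:,2]>.1)&(P[:,2]<.137)]; s=spool(P); print(n,np.round(s,4),"in dock",np.round(todock(np.array(s[:2])),4))
for s in(1,-1):
    for y,h in((.39,.22),(.39,.062),(.2,.062),(.09,.062)):
        p=tcp(y,h,r.finger_overhang); q=r.inverse_kinematics(p,quat(s)); print(s,y,h,np.round(p,3),None if q is None else np.round(q,2))
E
```

```text
top [0.5061 0.3161 0.0731 0.1314 0.0485 0.0017] in dock [-0.0061  0.2405]
side [0.4984 0.3155 0.0744 0.1541 0.0544 0.0025] in dock [-0.0139  0.2406]
1 0.39 0.22 [0.486 0.48  0.236] [ 0.89  0.92  0.9  -0.55  1.89  0.77]
1 0.39 0.062 [0.486 0.48  0.078] [ 0.89  1.08  0.96 -0.52  1.69  0.89]
1 0.2 0.062 [0.504 0.291 0.078] [ 0.69  0.87  1.44 -0.64  1.39  0.9 ]
1 0.09 0.062 [0.514 0.181 0.078] [ 0.54  0.79  1.62 -0.74  1.24  0.88]
-1 0.39 0.22 [0.486 0.48  0.236] [ 0.89  0.92  0.9  -0.55  1.89 -2.37]
-1 0.39 0.062 [0.486 0.48  0.078] [ 0.89  1.08  0.96 -0.52  1.69 -2.25]
-1 0.2 0.062 [0.504 0.291 0.078] [ 0.69  0.87  1.44 -0.64  1.39 -2.25]
-1 0.09 0.062 [0.514 0.181 0.078] [ 0.54  0.79  1.62 -0.74  1.24 -2.26]
```

Run:
```python
from h import *
from cell import r,optics
ov=r.finger_overhang
r.set_gripper(.42,20)
r.move_to(tcp(.385,.22,ov),quat()); 
r.move_linear(tcp(.385,.062,ov),vel=.12)
r.move_linear(tcp(.34,.062,ov),vel=.08)
print(r.current_t(),r.current_contact_force(),r.current_opening(),r.current_tool_pos())
a=[optics.get_image(n)["pixels"][:,:,::-1] for n in("top","side")]
cv2.imwrite("pics/pre.png",np.hstack([cv2.resize(a[0][90:340,0:320],(400,312)),cv2.resize(a[1][150:384,120:420],(400,312))]))
```

```text
3.9917 [-0.39491466  0.15746927  0.90446867] 0.42111865434645857 [0.49036186 0.43056636 0.07775923]
```

View pics/pre.png

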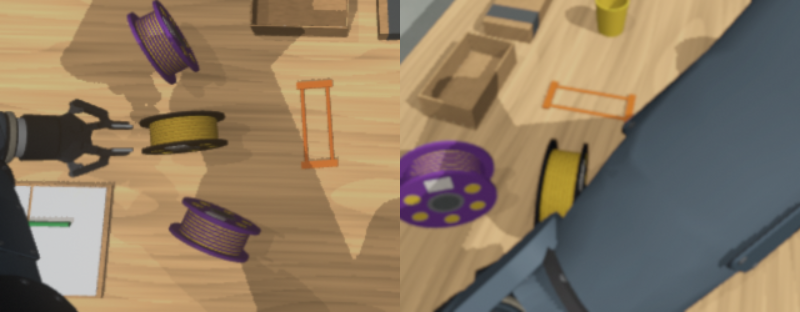

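The left (top) part shows the two fingertips at (125,125) and (125,150), lined up with the spool's flanges about 15 px ahead and clear of the purple spools. I'll roll it up to just before the near rib.

Run:
```python
from h import *
from cell import r,optics
ov=r.finger_overhang
for y in(.25,.15):
    r.move_linear(tcp(y,.062,ov),vel=.05)
    f=r.current_contact_force(); im=optics.get_image("top")
    P=cloud(im,mask(im,(100,165,290,225),"y")); P=P[(P[:,2]>.1)&(P[:,2]<.137)]
    s=spool(P); print(y,r.current_t(),np.round(f,2),np.round(s,4),np.round(todock(np.array(s[:2])),4))
cv2.imwrite("pics/p1.png",cv2.resize(im["pixels"][90:290,60:360,::-1],None,fx=2,fy=2))
```

```text
0.25 6.0917 [-0.05 -0.52  0.59] [0.518  0.2186 0.0729 0.146  0.0538 0.0018] [-0.0035  0.1422]
0.15 8.2917 [ 0.16 -0.35  0.14] [0.5328 0.1307 0.073  0.1614 0.0527 0.0019] [0.0029 0.0534]
```

View pics/p1.png

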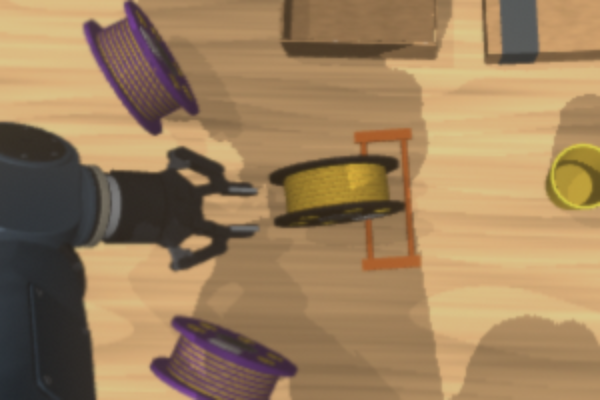

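The spool now stands at the near rib, centre at about picture (338,190). It is roughly 3 mm off along the ribs and about 0.06 rad skewed. The fingers trail at (250,190)–(250,230), so I'll recentre them on it and push gently over the rib.

Run:
```python
from h import *
from cell import r,optics
ov=r.finger_overhang
r.move_linear(tcp(.15,.062,ov,.003),vel=.05)
for y in(.125,.11,.102,.096):
    r.move_linear(tcp(y,.062,ov,.003),vel=.03)
    f=r.current_contact_force(); im=optics.get_image("top")
    P=cloud(im,mask(im,(170,165,310,225),"y")); P=P[(P[:,2]>.1)&(P[:,2]<.145)]
    s=spool(P); t=todock(np.array(s[:2])); print(y,r.current_t(),np.round(f,2),np.round(s,4),np.round(t,4))
    if t[1]<.012: break
cv2.imwrite("pics/p2.png",cv2.resize(im["pixels"][90:290,60:360,::-1],None,fx=2,fy=2))
```

```text
0.125 9.7583 [-0.16  4.11  1.95] [0.5327 0.1225 0.0738 0.147  0.0573 0.0022] [0.002  0.0452]
0.11 10.4583 [0.03 0.17 0.28] [0.5349 0.1078 0.0766 0.0946 0.0537 0.0024] [0.0028 0.0303]
0.102 10.925 [ 0.25 -0.7   0.82] [0.5387 0.0715 0.0742 0.1166 0.0578 0.0022] [ 0.0031 -0.0061]
```

View pics/p2.png

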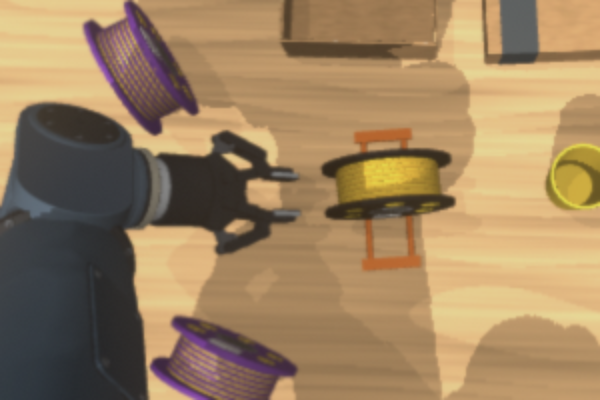

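The spool, centred at about (388,185), has dropped into the dock between its ribs, and the fingers have about 25 px of gap to it. I'll back off, then check that it is settled.

Run:
```python
from h import *
from cell import r,optics
ov=r.finger_overhang
r.move_linear(tcp(.16,.062,ov,.003),vel=.08)
r.move_linear(tcp(.19,.2,ov,.003),vel=.15)
q=r.current_q(); q[0]+=.5; r.set_joints(q)
for i in range(3):
    r.sleep(.5)
    for n,b in(("top",(170,165,310,225)),("side",(215,120,310,300))):
        im=optics.get_image(n)
        P=cloud(im,mask(im,b,"y")); P=P[(P[:,2]>.1)&(P[:,2]<.145)&(P[:,1]>0)]
        if len(P)>50: s=spool(P); print(n,len(P),r.current_t(),np.round(s,4),np.round(todock(np.array(s[:2])),4))
print(r.current_contact_force())
cv2.imwrite("pics/p3.png",np.hstack([cv2.resize(optics.get_image("top")["pixels"][90:290,180:380,::-1],(400,400)),cv2.resize(im["pixels"][120:320,150:350,::-1],(400,400))]))
```

```text
top 686 14.5667 [0.5365 0.0756 0.073  0.1281 0.0568 0.0021] [ 0.0013 -0.0018]
side 645 14.6167 [0.534  0.0769 0.0742 0.0756 0.0527 0.0039] [-0.001  -0.0003]
top 684 15.1667 [0.5382 0.076  0.073  0.1015 0.0539 0.002 ] [ 0.0031 -0.0016]
side 641 15.2167 [0.5338 0.077  0.0742 0.0821 0.0531 0.0038] [-0.0012 -0.0002]
top 677 15.7667 [0.5377 0.0761 0.0729 0.1034 0.0542 0.0021] [ 0.0026 -0.0015]
side 645 15.8167 [0.5341 0.0771 0.0742 0.0825 0.0526 0.0037] [-0.001  -0.0001]
[-0.13105268 -0.99665919  0.51186977]
```

View pics/p3.png

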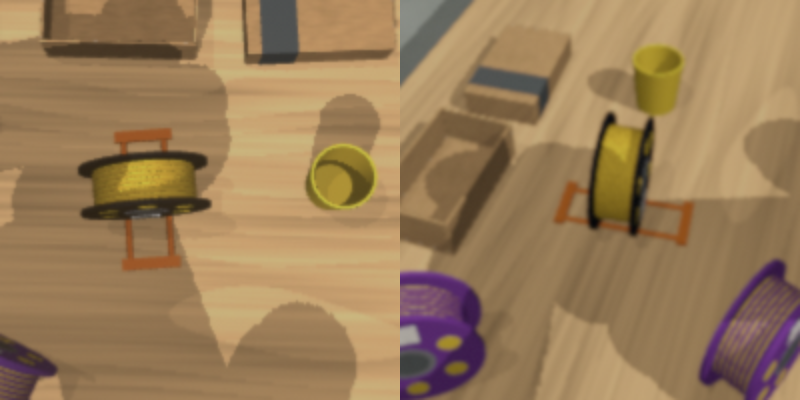

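The spool stands in the dock at left (145,185) and right (622,180). Both views put it within 2 mm across the ribs, within about 3 mm along them, and at rest. The cup, tray and carton are undisturbed and the arm is clear.

```bash
python3 -c "
from cell import r
print(r.hand_in(),r.current_t())"
```

```text
the job is handed in; nothing more can be done
the job is handed in; nothing more can be done
```

I rolled the yellow spool into the orange dock, where it stands at rest about 2 mm off centre across the ribs. I let go of it, left the cup, tray and carton where they were, and handed the job in; no verdict was shown.

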